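Trip-test the vacuum cut-out, then hold the filter lid half-turned

TASK

Before a filtration, test the vacuum cut-out: press its test button until the lever drops, then lift the lever back up so that it stays upright. Then set the bayonet lid into the open filter holder, lugs down through the two notches, and turn it clockwise (seen from above) half of its quarter turn, so that its grip bar points at the round pips on the rim, the vent position, without turning on into the lock click. Finish while still holding the lid there by its bar, fully down, and leave the other lab things undisturbed.

Things in the scene. Friction and masses are not known exactly. Their poses are not given: they have to be found in the camera images.
- filter_holder: steel filter holder fixed to the bench: foot 108 mm across, round open collar on top 88 mm across, rim top 90 mm above the bench, a hose nozzle low on its +y side (62 mm out from the axis, 32 mm up). Origin at the centre of its underside, z up. Under the rim's lip the lid's lugs can turn 90 degrees clockwise seen from above (negative about z); the other way a stop blocks them at once
- rim (a point): centre of the holder's mouth, level with the rim top, 90 mm above the bench. The lip round it is 6 mm thick, its opening 57 mm across
- notch (a point): one of the two notches in the lip through which the lugs enter, on the holder's +x (this one) and -x sides: 16 mm wide, reaching out to 35 mm from the axis. The point lies level with the rim top, 32 mm from the axis
- pip (a point): one of two small round pips on the rim, 41 mm from the axis, opposite each other, 45 degrees clockwise of the notches: they mark half of the turn. Two square blocks 90 degrees clockwise of the notches mark the lock. The lid turns freely to about 60 degrees, then spring plungers resist lightly and click it in at about 90
- lid: loose bayonet lid, 52 mm high in all, 0.15 to 0.31 kg, standing on its plug. Origin at the centre of the plug's underside, z up. Plug 52 mm across (foot tapered to 47), 14 mm deep; above it a disc 76 mm across from 14 to 20 mm height. The same after half a turn. Fully down in the holder, the disc lies on the rim and the origin is 76 mm above the bench; under the lip it can lift 3 mm
- lid_bar (a point): point on the lid's axis in its black upright grip bar, 43 mm above the lid's origin: the height to grip. The bar runs along the lid's x, 72 mm long, 14 mm thick, from 20 to 52 mm above the lid's origin
- lid_lug (a point): outer end of one of the two lugs at the plug's foot, on the lid's +x (this one) and -x, straight below the ends of the bar: 10 mm wide, 5 mm high, reaching 33 mm from the axis
- cutout: grey cut-out box fixed to the bench, 90 mm (x) by 100 mm (y), 60 mm high. Origin at the centre of its underside, z up, front to -x. On its top the test button on the +y side and the lever on the -y side
- test_button_top (a point): centre of the top of the grey round push button (24 mm across), 78 mm above the bench when out, 11 mm in front of and 28 mm to the +y of the box's centre. Pressed straight down
- test_button (a joint): travel of the button, m: 0 out, 0.006 fully down, where it takes about 4 N. It springs back. Pressed 3 mm or more it tips the lever over its balance point, and the lever falls by itself
- lever (a joint): angle of the lever, rad: 0 up (leaning 0.2 rad past upright to the box's +x, against its stop, where its weight keeps it), 0.95 dropped (leaning 0.75 rad to the box's -x, the front). It swings freely in the box's x-z plane about a pivot 56 mm above the bench, at the box's x = 0, y = -25 mm; moved back past upright (below 0.2) it falls home by itself
- lever_knob (a point): centre of the black ball (22 mm across) at the end of the lever, 65 mm from the pivot: 120 mm above the bench when up, 104 mm when dropped and then 44 mm in front of the pivot. Dropped, it is best pinched from above and carried round the pivot: a level push tends to stick
- cap_a: white screw cap lying on the bench, 42 mm across, 16 high. Bystander, leave it alone; origin at the centre of its underside
- cap_b: the same kind of white screw cap. Bystander, leave it alone; origin at the centre of its underside
- vial: small amber jar, 34 mm across, 55 high. Bystander, leave it alone; origin at the centre of its underside
- beaker: small glass beaker, 44 mm across, 60 high. Bystander, leave it alone; origin at the centre of its underside
- reagent: glass bottle, 70 mm across, 150 high. Bystander, leave it alone; origin at the centre of its underside
- spatula: steel spatula lying flat, about 190 mm long. Bystander, leave it alone; origin at the centre of its underside
- petri: stack of clear dishes, 88 mm across, 44 high. Bystander, leave it alone; origin at the centre of its underside
There are look-alikes about, which are no part of the job. Leave any orange or yellow look-alike of the cutout alone.

How it is judged:
On the way, in this order (a step that is already met when the one before it is completed fails the run):
1. the test button is pressed and tips the lever over (value of joint test_button above 0.0015 m and value of joint lever above 0.05 rad).
2. the lever has dropped (value of joint lever above 0.75 rad).
3. the lever is back up and the button is out (value of joint lever below 0.1 rad and value of joint test_button below 0.002 m), for 0.3 s.
4. the lid is in the collar, its lugs through the notches (horizontal distance between lid and filter_holder below 0.005 m and z of lid in the frame of filter_holder below 0.0805 m and angle between lid's own z axis and vertical below 0.08 rad and angle between the x axis of lid and the x axis of filter_holder, either way round below 0.35 rad).
5. the lid is turned half-way and held (horizontal distance between lid and filter_holder below 0.005 m and z of lid in the frame of filter_holder below 0.0805 m and angle between lid's own z axis and vertical below 0.08 rad and angle between the x axis of lid and the x axis of filter_holder, either way round between 0.61 and 0.96 rad and (horizontal distance between lid_lug and pip below 0.02 m or horizontal distance between lid_lug and pip above 0.065 m) and contact force between the fingers and lid above 2 N), for 0.2 s.
At the end, for the whole second after the job is handed in: Lid in the collar (axis within 5 mm, at most 4.5 mm above fully down, tilt under 0.08 rad), 45 degrees clockwise of the notches within 10, at rest, gripped (over 2 N); lever up (below 0.1 rad), button out; no bystander over 30 mm from its start (all of step 3 and all of step 5 and linear speed of lid below 0.03 m/s and angular speed of lid below 0.2 rad/s and distance of each of cap_a, cap_b, vial, beaker, reagent, spatula, petri from where it was at the start of the episode below 0.03 m); the arm keeps its last pose, push and grip.
It fails at once if the lid was turned on into the lock (horizontal distance between lid and filter_holder below 0.005 m and z of lid in the frame of filter_holder below 0.0805 m and angle between lid's own z axis and vertical below 0.08 rad and angle between the x axis of lid and the x axis of filter_holder, either way round above 1.2 rad).
It fails at once if a bystander was disturbed (distance of any of cap_a, cap_b, vial, beaker, reagent, spatula, petri from where it was at the start of the episode above 0.03 m).
It also fails if it takes over 58 s, if anything falls off the work surface, if the arm or the gripper's body presses on something with over 40 N, if the wrist force passes 120 N, or if a joint passes its speed limit or range.

ROBOT

A 6-joint arm with a two-finger parallel gripper is mounted at the origin on the work surface. World frame = base frame: x ahead of the robot, y to its left, z up, the work surface at z = 0. Lengths are in m, angles in rad, forces in N, time in s.
With the tool pointing down it reaches from about 0.425 to 0.95 m from the base axis. Payload 3.5 kg.
Tool frame: the origin (TCP) lies midway between the tips of the shut fingers; the grasp point (between the pads) lies ctrl.grasp_offset behind it (ctrl.grasp_offset is the distance from the TCP to the grasp point, in m); x points along the fingers, y is the direction in which the jaws open and shut, and the axes are right-handed (so a half turn about x gives the same grasp; the last joint's range is limited). The gripper opens to 85 mm and grips with 20 to 120 N. Pads are 22 mm wide; open, the fingers measure 114 mm over their backs; the gripper's body (76 mm by 85 mm) begins 54 mm behind the grasp point. The pads swing forward as they close: fully open they stand 13 mm farther back than shut.
Start: joints at [1.009, 0.286, 1.577, -0, 1.279, -0.15], TCP at [0.27, 0.619, 0.231] pointing down, gripper open.
Joint ranges: [-2.77, 2.77], [-0.9, 2.22], [0.21, 2.48], [-1.53, 4.67], [0.24, 2.81], [-2.84, 2.84]. Speed limits (rad/s): [2.79, 2.79, 3.14, 3.14, 3.14, 3.14].

INTERFACE

Orientations are given as a unit quaternion [x, y, z, w].
In Python, from plant import readout, read_camera, sign_off, ctrl gives the robot as it stands.
- The arm moves only by the tool drive_tool, never from a script. Its argument "steps" is a list of rows, each a list of 5 numbers: the shift along the tool's x, y, z in cm, then the turn about the tool's x in degrees, then the opening, from 0 (shut) to 1 (fully open). A call has 1 to 10 rows; each row shifts and turns the commanded pose from where the row before left it, along the tool's axes as they then stand; what a row does not reach is not made up. A row lasts 1/10 s, in which the tool goes at most 50 mm and 8.59 degrees, less where a joint would pass 70% of its speed; a pose out of reach is approached as far as the arm can. A call is refused whole if a number of a shift passes 5 or a number of a turn 8.59, either way. A call with a gripper value outside its range is refused whole. The fingers move at their own pace and stop on an object; "force" is the grip in N (left out, the last holds). Time passes only in rows, so rows that do not move let the fingers close. It gives the time, the measured TCP pose, the force and the opening at its end, in the units of the state.
- readout.get_state(): the state, without advancing time (a new reading comes with each control period).
- read_camera(name): name is "scene" or "top"; returns a dict with "frame" (384x512x3 uint8, red, green, blue), "vertical_fov" (degrees; the focal length in pixels is half the picture's height over the tangent of half this angle, whatever the lens; pixels are square), "cx", "cy" (the principal point, pixels), "k1" (the pictures are not rectified: a ray, as slopes to the right and down, at radius r is drawn at 1 + k1 r^2 times it, then the intrinsics apply), "eye" and "orientation" of the camera in the world. Camera axes: x right, y up, looking along -z (the intrinsics and any distortion apply to the point x, -y, -z); pixel columns grow to the right and rows downward; lengths in m; the calibration is good to about 2 mm. A picture is of the moment at which its call begins. There is no depth.
- sign_off(): hands the job in, once; it reports no verdict.
The state is a dict: "time": time; "qpos": joint angles; "dq": joint speeds; "joint_efforts": joint torques, N m; "eef_pos": TCP position; "tcp_rot": TCP orientation; "contact_force": force on the tool from outside, world axes, zero at the start; "wrist_torque": the same for the moment, N m; "opening": opening from 0.0 (shut) to 1.0 (fully open).
Only numpy, scipy, OpenCV 4.12 (cv2) and the standard library are available. Lean on these libraries where they do the work, as an engineer would, in place of code of your own. Each camera call takes 0.05 s, during which the arm holds its last target. There are 200 camera calls.

## Working session

There is one attempt and no reset: what is moved stays moved. The work goes in short steps, Python scripts to look and compute and a tool call to move; the robot and the scene stay as the last step left them, time stands still between calls to the robot, and variables do not carry over. Pictures are saved under pics/ and viewed, about 8 in all and at most 12, crops included, and the job is handed in when it is done.

Besides the shell and the picture viewer there is one more tool, called after ">>>" as name(argument=value, ...) on one line, values as JSON. drive_tool: Moves the arm, as the interface text tells. Its arguments: {"type":"object","properties":{"steps":{"type":"array","items":{"type":"array","items":{"type":"number"}}},"force":{"type":"number"}},"required":["steps"]}

```bash
mkdir -p pics
cat > h.py <<'E'
import numpy as np, cv2
from scipy.spatial.transform import Rotation as R
from plant import readout, read_camera, sign_off, ctrl
def snap(n):
    c=read_camera(n); f=192/np.tan(np.radians(c["vertical_fov"]/2)); c["f"]=f*c["frame"].shape[0]/384; return c
def K(c): return np.array([[c["f"],0,c["cx"]],[0,c["f"],c["cy"]],[0,0,1.]])
def D(c): return np.array([c["k1"],0,0,0,0.])
def ray(c,px,z):
    u=cv2.undistortPoints(np.array([[px]],float),K(c),D(c))[0,0]
    d=R.from_quat(c["orientation"]).apply([u[0],-u[1],-1]); e=np.array(c["eye"]); return e+d*(z-e[2])/d[2]
def proj(c,P):
    p=R.from_quat(c["orientation"]).inv().apply(np.atleast_2d(P)-np.array(c["eye"]))*[1,-1,-1]
    return cv2.projectPoints(p,np.zeros(3),np.zeros(3),K(c),D(c))[0][:,0]
def save(c,n,box=None,s=1):
    im=c["frame"][...,::-1]
    if box: im=im[box[1]:box[3],box[0]:box[2]]
    cv2.imwrite("pics/"+n+".png",cv2.resize(im,None,fx=s,fy=s,interpolation=cv2.INTER_CUBIC))
E
python3 - <<'E'
from h import *
import pickle
for n in("top","scene"):
    c=snap(n);pickle.dump(c,open(n+".pkl","wb"));save(c,n+"0",None,1.5)
    print(n,{k:v for k,v in c.items() if k!="frame"})
s=readout.get_state();print(s,ctrl.grasp_offset)
E
```

```text
top {'vertical_fov': 51.88629340027198, 'cx': 249.69151442627276, 'cy': 185.6346897955818, 'k1': -0.14028803780963664, 'eye': array([0.30962005, 0.00597067, 1.2798222 ]), 'orientation': array([ 0.07854659, -0.06970235, -0.67212839,  0.73294982]), 'f': np.float64(394.6517622791495)}
scene {'vertical_fov': 51.22107693242709, 'cx': 259.1749151094094, 'cy': 199.0458355247774, 'k1': -0.05986898894302388, 'eye': array([ 1.3288046 , -0.28574319,  0.75259443]), 'orientation': array([0.35968518, 0.24555126, 0.51258397, 0.73999245]), 'f': np.float64(400.54583159482394)}
{'time': 0.1, 'qpos': array([ 1.00900882e+00,  2.87122890e-01,  1.57802124e+00,  1.69513332e-05,
        1.27858835e+00, -1.49992835e-01]), 'dq': array([-0.00065908, -0.0014368 , -0.00407878,  0.00043683, -0.00039692,
        0.00013017]), 'joint_efforts': array([ 3.25172141e-04, -4.07292652e+01, -2.93699992e+01, -9.92251717e-05,
        3.36793251e-03, -2.95069526e-06]), 'eef_pos': array([0.26982086, 0.61808654, 0.23006001]), 'tcp_rot': array([ 0.14385936,  0.69243944, -0.14527364,  0.69190149]), 'contact_force': array([-0.07510966, -0.12901866, -0.51081039]), 'wrist_torque': array([0.01783099, 0.01720909, 0.02194934]), 'opening': 1.0002932129360815} 0.0187
```

View pics/top0.png

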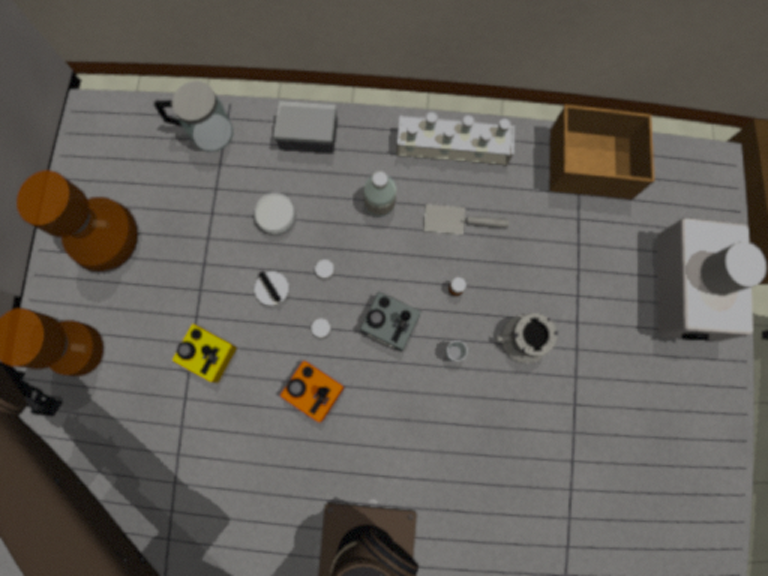

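View pics/scene0.png

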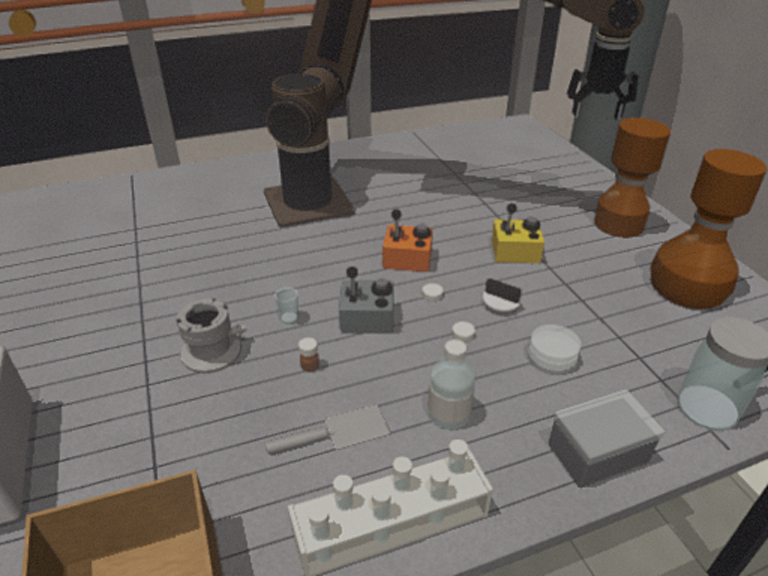

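The top view shows the grey cut-out at about (390,320), the holder at (533,335) with its nozzle at (500,340), and the lid at (270,288). The caps are at (324,268) and (320,327). Next I'll enlarge these three from both views.

Run:
```python
from h import *
import pickle
t=pickle.load(open("top.pkl","rb"));s=pickle.load(open("scene.pkl","rb"))
def crop(c,x,y,w=64,h=64,k=4):
    return cv2.resize(c["frame"][y:y+h,x:x+w,::-1],None,fx=k,fy=k,interpolation=cv2.INTER_CUBIC)
r1=np.hstack([crop(t,228,182),crop(t,325,192),crop(t,150,160)])
r2=np.hstack([crop(s,215,170),crop(s,115,190),crop(s,305,165)])
cv2.imwrite("pics/comp.png",np.vstack([r1,r2]))
```

```text
(no output)
```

View pics/comp.png

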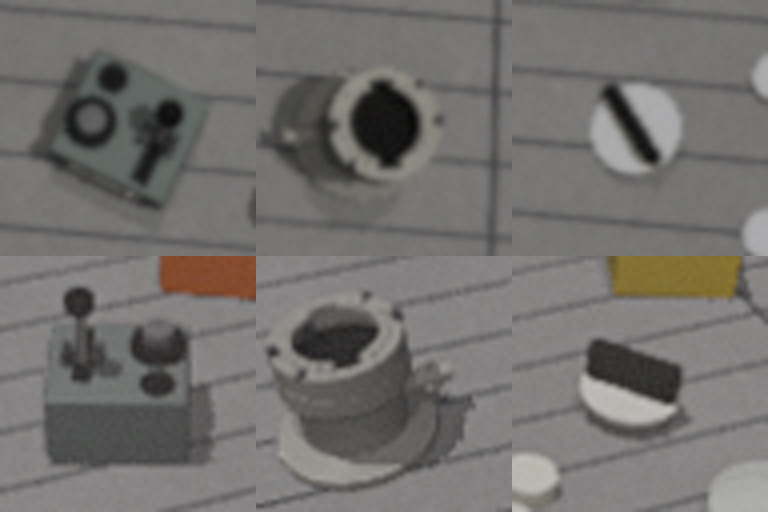

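```bash
cat >> h.py <<'E'
from scipy.optimize import least_squares
def fitpose(obs,x0):
    # obs: list (cam, pixel, localpoint)
    def P(x,l): 
        a=x[2]; return np.array([x[0]+np.cos(a)*l[0]-np.sin(a)*l[1],x[1]+np.sin(a)*l[0]+np.cos(a)*l[1],l[2]])
    r=least_squares(lambda x:np.concatenate([proj(c,P(x,l))[0]-p for c,p,l in obs]),x0)
    return r.x,r.fun.reshape(-1,2).round(1)
E
python3 - <<'E'
from h import *
import pickle
t=pickle.load(open("top.pkl","rb"));s=pickle.load(open("scene.pkl","rb"))
q=lambda ox,oy,x,y:np.array([ox+(x+.5)/4-.5,oy+(y+.5)/4-.5])
a=lambda x,y:q(228,182,x,y); b=lambda x,y:q(325,192,x,y); l=lambda x,y:q(150,160,x,y)
for n,p in dict(c1=a(103,50),c2=a(208,100),c3=a(160,207),c4=a(52,155)).items(): print(n,ray(t,p,.06))
print("btn",ray(t,a(90,122),.078),"knob",ray(t,a(170,114),.12))
print("rim",ray(t,b(128,124),.09),"n1",ray(t,b(129,82),.09),"n2",ray(t,b(127,166),.09),"noz",ray(t,b(30,136),.032))
print("disc",ray(t,l(124,128),.02),"bar",ray(t,l(97,90),.052),ray(t,l(143,158),.052))
S=lambda ox,oy,x,y:q(ox,oy,x,y)
print("scene knob",ray(s,S(215,170,78,301-256),.12),"btn",ray(s,S(215,170,160,330-256),.078))
print("scene rim",ray(s,S(115,190,336-256,338-256),.09))
print("scene bar top ends",ray(s,S(305,165,592-512,343-256),.052),ray(s,S(305,165,680-512,373-256),.052))
# bystanders
for n,p in dict(capa=(324,268),capb=(320,327),vial=(457,286),beaker=(456,351),reag=(379,185),petri=(274,213)).items(): print(n,ray(t,(p[0]/1.5,p[1]/1.5),.03)[:2].round(3))
E
```

```text
c1 [0.54255536 0.01880142 0.06      ]
c2 [ 0.50994182 -0.06639331  0.06      ]
c3 [ 0.4233763 -0.0355273  0.06     ]
c4 [0.45642459 0.05120071 0.06      ]
btn [0.48216549 0.02377646 0.078     ] knob [ 0.48719619 -0.03546878  0.12      ]
rim [ 0.4753915 -0.3034283  0.09     ] n1 [ 0.50785758 -0.30303692  0.09      ] n2 [ 0.44322724 -0.30388545  0.09      ] noz [ 0.46751544 -0.23966229  0.032     ]
disc [0.53788177 0.25686209 0.02      ] bar [0.5610163  0.27608753 0.052     ] [0.50931675 0.23237856 0.052     ]
scene knob [ 0.48518199 -0.03517756  0.12      ] btn [0.4823445  0.02474777 0.078     ]
scene rim [ 0.47846306 -0.30421008  0.09      ]
scene bar top ends [0.51314241 0.23299354 0.052     ] [0.56745192 0.2755338  0.052     ]
capa [0.589 0.145]
capb [0.46 0.14]
vial [ 0.574 -0.145]
beaker [ 0.434 -0.152]
reag [0.789 0.042]
petri [0.704 0.269]
```

```bash
cat >> h.py <<'E'
def go(P,yaw):
    """yaw: deg, world direction of tool y (mod 180). prints turn, then shift (tool y,z after the turn), x"""
    s=readout.get_state(); m=R.from_quat(s["tcp_rot"]).as_matrix()
    cur=np.degrees(np.arctan2(m[1,1],m[0,1])); 
    turn=-((yaw-cur+90)%180-90)   # + about tool x (down) = cw
    m2=m@R.from_euler("x",turn,degrees=True).as_matrix()
    d=m2.T@(np.array(P)-s["eef_pos"])*100
    print("t %.2f pos"%s["time"],s["eef_pos"].round(4),"down",m[:,0].round(3),"yaw %.1f q6 %.2f turn %.1f"%(cur,s["qpos"][5],turn),"shift cm",d.round(2),"F",s["contact_force"].round(1),"open %.2f"%s["opening"])
E
python3 - <<'E'
from h import *
import pickle
go([.4823,.0235,.12],69.4)
t=pickle.load(open("top.pkl","rb"));s=pickle.load(open("scene.pkl","rb"))
# overlay holder model at yaw candidates
out=[]
for c,(x,y) in((t,(328,195)),(s,(112,187))):
  im=cv2.resize(c["frame"][y:y+56,x:x+60,::-1],None,fx=6,fy=6,interpolation=cv2.INTER_LANCZOS4)
  im=cv2.convertScaleAbs(im,alpha=1.4)
  out.append(im.copy())
  for yaw,col in((4,(0,255,0)),):
    a=np.radians(yaw); 
    def W(r,th,z): return [.477+r*np.cos(a+th),-.3038+r*np.sin(a+th),z]
    def draw(P,col,dot=0):
      p=((proj(c,P)-[x,y]+.5)*6-.5)
      for k in p.round().astype(int): cv2.circle(im,tuple(int(v) for v in k),dot,col,-1)
    th=np.linspace(0,2*np.pi,150)
    draw([W(.044,k,.09) for k in th],(0,255,255)); draw([W(.0285,k,.09) for k in th],(0,255,255))
    draw([W(.035,0,.09),W(.035,np.pi,.09)],(0,255,0),2)
    draw([W(.041,-np.pi/4,.09),W(.041,3*np.pi/4,.09)],(0,0,255),2)
    draw([W(.041,-np.pi/2,.09),W(.041,np.pi/2,.09)],(255,0,0),2)
    draw([W(.062,np.pi/2,.032)],(255,0,255),2)
  out.append(im)
cv2.imwrite("pics/ov.png",cv2.resize(np.vstack([np.hstack(out[:2]),np.hstack(out[2:])]),(660,600)))
E
```

```text
t 0.10 pos [0.2698 0.6181 0.2301] down [-0.001 -0.002 -1.   ] yaw 66.4 q6 -0.15 turn -3.0 shift cm [ 11.09 -48.16  40.81] F [-0.1 -0.1 -0.5] open 1.00
```

View pics/ov.png

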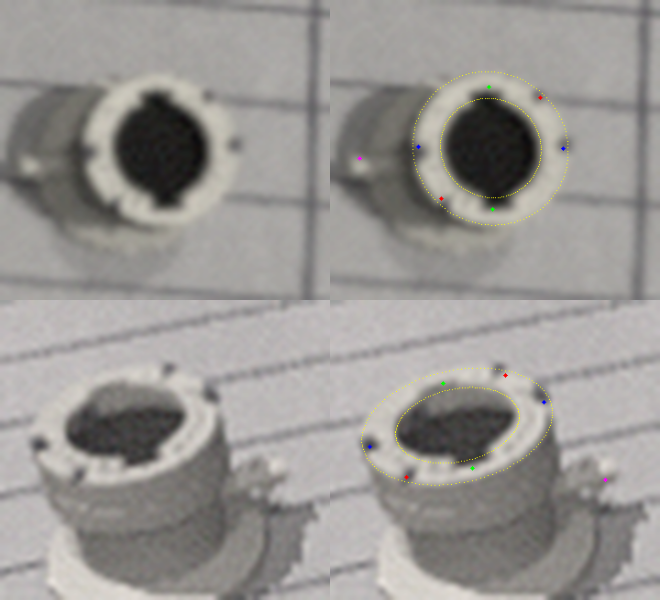

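Run:
```python
from h import *
import pickle
t=pickle.load(open("top.pkl","rb"));s=pickle.load(open("scene.pkl","rb"))
def px(c,x,y):
    ox,oy,Y0=((328,195,0),(112,187,300))[c is s]
    X=x/660*720;Y=(y-Y0)/600*672
    return np.array([ox+(X+.5)/6-.5,oy+(Y+.5)/6-.5])
r=.041;k=r/2**.5
for z in(.09,.092,.094):
  A=[(t,px(t,92,152),(0,r,z)),(t,px(t,235,144),(0,-r,z)),(t,px(t,208,96),(k,-k,z)),(t,px(t,117,205),(-k,k,z))]
  B=[(s,px(s,210,395),(0,r,z)),(s,px(s,40,442),(0,-r,z)),(s,px(s,168,369),(-k,k,z)),(s,px(s,79,475),(k,-k,z))]
  for o in(A,B,A+B):
    x,f=fitpose(o,[.477,-.304,.05]);print(z,x[:2].round(4),np.degrees(x[2]).round(1),abs(f).max(),"rms",(f**2).mean()**.5)
```

```text
0.09 [ 0.4762 -0.3054] 8.2 0.4 rms 0.2
0.09 [ 0.473  -0.3042] 7.4 0.5 rms 0.282842712474619
0.09 [ 0.4751 -0.3046] 7.8 1.1 rms 0.425
0.092 [ 0.4759 -0.3049] 8.2 0.3 rms 0.18027756377319948
0.092 [ 0.4756 -0.3041] 7.5 0.5 rms 0.2645751311064591
0.092 [ 0.4758 -0.3044] 7.9 0.7 rms 0.2772634126602354
0.094 [ 0.4756 -0.3044] 8.2 0.3 rms 0.18027756377319948
0.094 [ 0.4782 -0.304 ] 7.5 0.6 rms 0.3082207001484488
0.094 [ 0.4765 -0.3042] 7.9 0.8 rms 0.3674234614174767
```

>>> drive_tool(steps=[[1,-4.8,4.1,-3,0],[0,-4.8,4.1,0,0],[0,-4.8,4.1,0,0],[0,-4.8,4.1,0,0],[0,-4.8,4.1,0,0],[0,-4.8,4.1,0,0],[0,-4.8,4.1,0,0],[0,-4.8,4.1,0,0],[0,-4.8,4.1,0,0],[0,-4.8,4.1,0,0]])

```text
time: 1.1
eef_pos: [0.4377, 0.1463, 0.2233]
tcp_rot: [0.126, 0.696, -0.126, 0.696]
contact_force: [0.6, -0.5, 0.3]
opening: 0.002
```

```bash
python3 -c "
from h import *
go([.4823,.0235,.09],69.4)"
```

```text
t 1.10 pos [0.4377 0.1463 0.2233] down [ 0.  0. -1.] yaw 69.4 q6 -1.11 turn 0.0 shift cm [13.32 -9.92  8.5 ] F [ 0.6 -0.5  0.3] open 0.00
```

>>> drive_tool(steps=[[1,-2,1.7,0,0],[1,-2,1.7,0,0],[1,-2,1.7,0,0],[0,-2,1.7,0,0],[0,-1.9,1.7,0,0],[0,0,0,0,0],[0,0,0,0,0]])

```text
time: 1.8
eef_pos: [0.4821, 0.0256, 0.1931]
tcp_rot: [0.127, 0.696, -0.127, 0.695]
contact_force: [-0.5, 0.1, 0.2]
opening: -0.003
```

```bash
python3 -c "
from h import *
go([.4823,.0235,.09],69.4)
c=snap('top');save(c,'a',(215,165,305,255),4)
c2=snap('scene');save(c2,'b',(195,140,295,240),4)
A=cv2.imread('pics/a.png');B=cv2.resize(cv2.imread('pics/b.png'),(360,360))
cv2.imwrite('pics/ab.png',np.hstack([A,B]))"
```

```text
t 1.80 pos [0.4821 0.0256 0.1931] down [-0.001  0.001 -1.   ] yaw 69.3 q6 -1.37 turn -0.1 shift cm [10.31 -0.19  0.1 ] F [-0.5  0.1  0.2] open -0.00
```

View pics/ab.png

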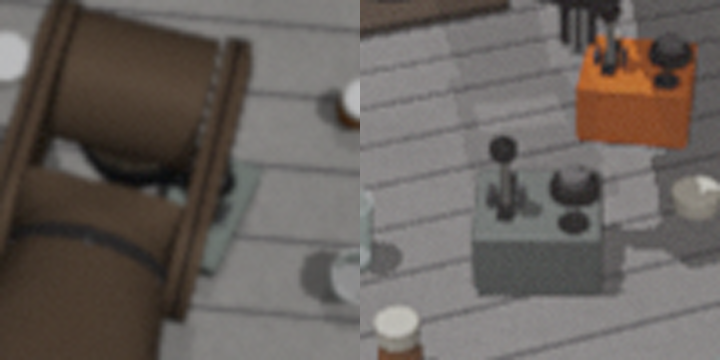

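```bash
python3 -c "
from h import *;import pickle
s=pickle.load(open('scene.pkl','rb'))
print((proj(s,[[.4821,.0256,.1931],[.4823,.0235,.078]])-[195,140])*3.6+[360,0])"
```

```text
[[575.36821956  46.88544207]
 [573.1298244  173.55074501]]
```

>>> drive_tool(steps=[[3,-0.2,0.1,0,0],[3,0,0,0,0],[3,0,0,0,0],[0,0,0,0,0],[0,0,0,0,0]])

```text
time: 2.4
eef_pos: [0.4824, 0.0242, 0.1037]
tcp_rot: [0.126, 0.696, -0.126, 0.695]
contact_force: [0.9, -0.8, 0.4]
opening: -0.002
```

>>> drive_tool(steps=[[1.5,0,0,0,0],[0.8,0,0,0,0],[0.4,0,0,0,0],[0.3,0,0,0,0],[0,0,0,0,0],[0,0,0,0,0],[0,0,0,0,0]])

```text
time: 3.1
eef_pos: [0.484, 0.0236, 0.076]
tcp_rot: [0.127, 0.695, -0.126, 0.696]
contact_force: [-2.4, 2.4, 9.7]
opening: 0.001
```

```bash
python3 -c "
from h import *
go([.4823,.0235,.073],69.4)
c2=snap('scene');save(c2,'press',(205,130,285,210),6)"
```

```text
t 3.10 pos [0.484  0.0236 0.076 ] down [ 0.002  0.    -1.   ] yaw 69.4 q6 -1.37 turn 0.0 shift cm [ 0.29 -0.07 -0.16] F [-2.4  2.4  9.7] open 0.00
```

View pics/press.png

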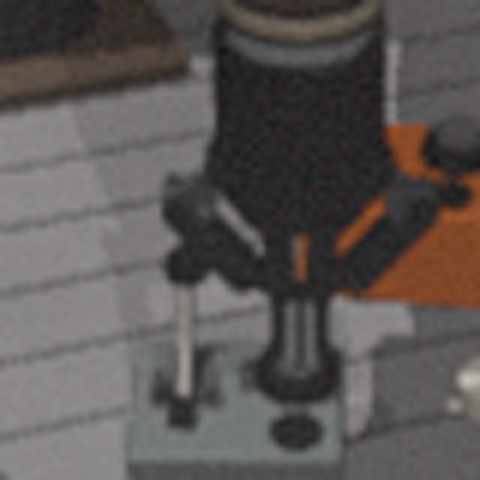

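The shut gripper's knuckle at about (185,250) is on the lever knob at (185,265). That explains the force and the early stop. I'll back off and turn the jaws 90° so the knuckles spread along the box's x axis.

>>> drive_tool(steps=[[-2,0,0,0,0],[-3,0,0,0,0],[-2,0,0,8.5,0],[0,0,0,8.5,0],[0,0,0,8.5,0],[0,0,0,8.5,0],[0,0,0,8.5,0],[0,0,0,8.5,0],[0,0,0,8.5,0],[0,0,0,8.5,0]])

```text
time: 4.15
eef_pos: [0.4828, 0.0234, 0.1439]
tcp_rot: [0.495, 0.504, -0.495, 0.505]
contact_force: [-0.6, 0.5, 0.7]
opening: 0.002
```

>>> drive_tool(steps=[[0,0,0,8.5,0],[0,0,0,8.5,0],[0,0,0,5,0],[0,0,0,0,0],[0,0,0,0,0]])

```text
time: 4.65
eef_pos: [0.4828, 0.0234, 0.1438]
tcp_rot: [0.581, 0.403, -0.581, 0.403]
contact_force: [-0.2, -0.3, 0.4]
opening: 0.001
```

```bash
python3 -c "
from h import *
go([.482,.0245,.09],-20.6)
c2=snap('scene');im1=c2['frame'][130:210,205:285,::-1]
c=snap('top');im2=c['frame'][175:255,220:300,::-1]
cv2.imwrite('pics/p2.png',cv2.resize(np.hstack([im1,im2]),None,fx=4.5,fy=4.5,interpolation=2))"
```

```text
t 4.65 pos [0.4828 0.0234 0.1438] down [ 0. -0. -1.] yaw -20.5 q6 0.20 turn 0.1 shift cm [ 5.38 -0.11 -0.08] F [-0.2 -0.3  0.4] open 0.00
```

View pics/p2.png

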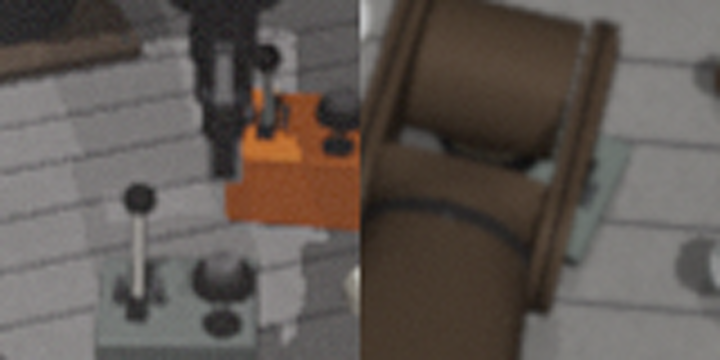

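>>> drive_tool(steps=[[3,0,-0.1,0,0],[2.4,0,0,0,0],[0.6,0,0,0,0],[0.4,0,0,0,0],[0.3,0,0,0,0],[0.3,0,0,0,0],[0,0,0,0,0],[0,0,0,0,0]])

```text
time: 5.55
eef_pos: [0.4838, 0.0243, 0.0759]
tcp_rot: [0.581, 0.403, -0.581, 0.403]
contact_force: [-6.4, 0.1, 9.3]
opening: -0.002
```

```bash
python3 -c "
from h import *
go([.482,.0245,.0725],-20.6);print(readout.get_state()['wrist_torque'])
c2=snap('scene');im1=c2['frame'][135:215,200:280,::-1]
cv2.imwrite('pics/p3.png',cv2.resize(im1,None,fx=7,fy=7,interpolation=2))"
```

```text
t 5.55 pos [0.4838 0.0243 0.0759] down [ 0. -0. -1.] yaw -20.6 q6 0.20 turn 0.0 shift cm [ 0.34 -0.17  0.04] F [-6.4  0.1  9.3] open -0.00
[ 0.11076268  0.97781499 -0.02768167]
```

View pics/p3.png

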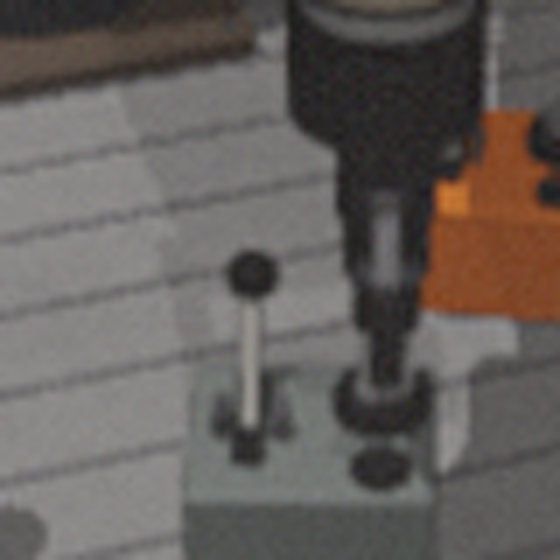

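>>> drive_tool(steps=[[-2,0,0,0,0],[-3,0,0,0,0],[-3,0,0,0,0],[0,-1.6,0,0,1],[0,-1.6,0,0,1],[0,-1.6,0,0,1],[0,0,0,0,1],[0,0,0,0,1],[0,0,0,0,1]])

```text
time: 6.5
eef_pos: [0.4392, 0.0409, 0.1541]
tcp_rot: [0.582, 0.402, -0.581, 0.403]
contact_force: [-0.4, -0.6, 0.4]
opening: 0.989
```

```bash
python3 -c "
from h import *;import pickle
t=pickle.load(open('top.pkl','rb'))
go([.4373,.0411,.09],-20.6)
print('orange',[ray(t,(x/1.5,y/1.5),z)[:2].round(3) for x,y,z in((303,362,.06),(343,387,.06),(320,420,.06),(280,395,.06),(319,394,.12),(297,388,.078))])"
```

```text
t 6.50 pos [0.4392 0.0409 0.1541] down [ 0.002 -0.    -1.   ] yaw -20.6 q6 0.22 turn -0.0 shift cm [ 6.41 -0.19  0.05] F [-0.4 -0.6  0.4] open 0.99
orange [array([0.381, 0.164]), array([0.338, 0.077]), array([0.268, 0.117]), array([0.31 , 0.204]), array([0.319, 0.119]), array([0.327, 0.168])]
```

>>> drive_tool(steps=[[3,-0.25,0.05,0,1],[3,0,0,0,1],[1.6,0,0,0,1],[0.5,0,0,0,1],[0.4,0,0,0,1],[0,0,0,0,1]])

```text
time: 7.1
eef_pos: [0.4364, 0.0414, 0.069]
tcp_rot: [0.582, 0.402, -0.581, 0.403]
contact_force: [0.8, -0.1, -0.4]
opening: 0.996
```

>>> drive_tool(steps=[[0.3,0,0,0,1],[0.3,0,0,0,1],[0,0,0,0,1],[0,0,0,0,1]])

```text
time: 7.5
eef_pos: [0.4369, 0.0414, 0.0635]
tcp_rot: [0.582, 0.402, -0.58, 0.403]
contact_force: [1.6, -0.4, 2.7]
opening: 1.002
```

>>> drive_tool(steps=[[0.2,0,0,0,1],[0.2,0,0,0,1],[0,0,0,0,1],[0,0,0,0,1],[0,0,0,0,1]])

```text
time: 8.0
eef_pos: [0.4372, 0.0414, 0.0622]
tcp_rot: [0.582, 0.402, -0.581, 0.403]
contact_force: [-10.7, 0.3, 24.2]
opening: 0.997
```

```bash
cat >> h.py <<'E'
def knob():
    c=snap("scene");g=cv2.GaussianBlur(cv2.cvtColor(c["frame"],cv2.COLOR_RGB2GRAY),(3,3),0)
    ax=np.array([.936,-.352,0]);ay=np.array([.352,.936,0]);o=np.array([.483,-.007,0])
    for a in(0,.2,.5,.75,.95):
        P=o-.025*ay+.065*np.sin(.2-a)*ax+[0,0,.056+.065*np.cos(.2-a)]
        u=proj(c,P)[0].round().astype(int);print(a,P.round(3),u,g[u[1]-1:u[1]+2,u[0]-1:u[0]+2].mean().round(0))
    return c
E
python3 -c "
from h import *
c=knob();a=c['frame'][135:215,200:280,::-1];t=snap('top')['frame'][175:255,220:300,::-1]
cv2.imwrite('pics/p4.png',cv2.resize(np.hstack([a,t]),None,fx=5,fy=5,interpolation=2))"
```

```text
0 [ 0.486 -0.035  0.12 ] [234 181] 126.0
0.2 [ 0.474 -0.03   0.121] [235 178] 107.0
0.5 [ 0.456 -0.024  0.118] [235 175] 47.0
0.75 [ 0.442 -0.018  0.111] [235 174] 45.0
0.95 [ 0.433 -0.015  0.104] [235 174] 45.0
```

View pics/p4.png

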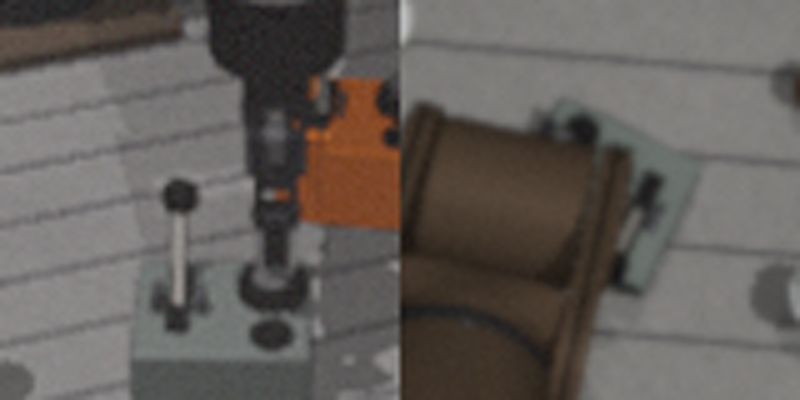

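The lever had already dropped on the first press: its knob has been at scene pixel (236,174) since then, and it was at (235,181) when up. What I called a knuckle contact was the button bottoming out. Next I'll pinch the knob with the jaws along the box's y axis.

>>> drive_tool(steps=[[-2,0,0,0,1],[-4,0,0,0,1],[-4,0,0,-8.5,0.6],[0,0,0,-8.5,0.6],[0,0,0,-8.5,0.6],[0,0,0,-8.5,0.6],[0,0,0,-8.5,0.6],[0,0,0,-8.5,0.6],[0,0,0,-8.5,0.6],[0,0,0,-8.5,0.6]])

```text
time: 9.1
eef_pos: [0.4345, 0.0419, 0.1575]
tcp_rot: [0.255, 0.661, -0.255, 0.659]
contact_force: [-0.3, -0.5, 0.4]
opening: 0.602
```

>>> drive_tool(steps=[[0,0,0,-8.5,0.6],[0,0,0,-8.5,0.6],[0,0,0,-5,0.6],[0,0,0,0,0.6]])

```text
time: 9.5
eef_pos: [0.4347, 0.0419, 0.1576]
tcp_rot: [0.126, 0.697, -0.126, 0.695]
contact_force: [-0.1, 0.3, -0.6]
opening: 0.603
```

```bash
python3 -c "
from h import *
c=knob();print(ray(c,(236,174),.104))
g=cv2.GaussianBlur(cv2.cvtColor(c['frame'],cv2.COLOR_RGB2GRAY),(3,3),0)[166:183,226:247]
m=g<65;y,x=np.nonzero(m);print(len(x),x.mean()+226,y.mean()+166,x.min(),x.max(),y.min(),y.max());print(ray(c,(x.mean()+226,y.mean()+166),.104))
go([.4333,-.0149,.13],69.4)"
```

```text
0 [ 0.486 -0.035  0.12 ] [234 181] 127.0
0.2 [ 0.474 -0.03   0.121] [235 178] 107.0
0.5 [ 0.456 -0.024  0.118] [235 175] 49.0
0.75 [ 0.442 -0.018  0.111] [235 174] 47.0
0.95 [ 0.433 -0.015  0.104] [235 174] 47.0
[ 0.43398314 -0.0136153   0.104     ]
27 235.59259259259258 173.92592592592592 7 12 6 10
[ 0.43323274 -0.01458331  0.104     ]
t 9.55 pos [0.4348 0.0418 0.1577] down [-0.002  0.    -1.   ] yaw 69.3 q6 -1.35 turn -0.1 shift cm [ 2.77 -5.36  1.86] F [-0.1  0.1  0.5] open 0.60
```

>>> drive_tool(steps=[[0,-2.7,0.9,0,0.6],[0,-2.6,0.95,0,0.6],[2,0,0,0,0.6],[2,0,0,0,0.6],[1.5,0,0,0,0.6],[1.5,0,0,0,0.6],[0,0,0,0,0.6],[0,0,0,0,0.6]])

```text
time: 10.35
eef_pos: [0.434, -0.0143, 0.0884]
tcp_rot: [0.127, 0.696, -0.127, 0.695]
contact_force: [0.4, -0.4, 0.3]
opening: 0.6
```

```bash
python3 -c "
from h import *
go([.4333,-.0147,.084],69.4)"
```

```text
t 10.35 pos [ 0.434  -0.0143  0.0884] down [-0.001  0.    -1.   ] yaw 69.3 q6 -1.48 turn -0.1 shift cm [ 0.44 -0.06 -0.05] F [ 0.4 -0.4  0.3] open 0.60
```

>>> drive_tool(steps=[[0.4,-0.05,-0.05,0,0.6],[0,0,0,0,0],[0,0,0,0,0],[0,0,0,0,0],[0,0,0,0,0],[0,0,0,0,0]], force=25)

```text
time: 10.95
eef_pos: [0.4337, -0.0153, 0.0851]
tcp_rot: [0.126, 0.696, -0.127, 0.696]
contact_force: [-3.2, -3.7, 4.6]
opening: 0.236
```

>>> drive_tool(steps=[[-0.3,0,0.38,0,0],[-0.3,0,0.38,0,0],[-0.32,0,0.57,0,0],[-0.31,0,0.57,0,0],[-0.19,0,0.62,0,0],[-0.19,0,0.62,0,0],[0,0,0,0,0]])

```text
time: 11.65
eef_pos: [0.4625, -0.0263, 0.0999]
tcp_rot: [0.126, 0.696, -0.127, 0.695]
contact_force: [-3.8, -4.5, -0.2]
opening: 0.236
```

>>> drive_tool(steps=[[-0.07,0,0.65,0,0],[-0.06,0,0.64,0,0],[0.03,0,0.5,0,0],[0.04,0,0.5,0,0],[0,0,0,0,0],[0,0,0,0,0]])

```text
time: 12.25
eef_pos: [0.4837, -0.0344, 0.1007]
tcp_rot: [0.126, 0.696, -0.127, 0.695]
contact_force: [-2.8, -4.2, -0.2]
opening: 0.234
```

```bash
python3 -c "
from h import *
go([.486,-.035,.101],69.4);knob()"
```

```text
t 12.25 pos [ 0.4837 -0.0344  0.1007] down [-0.002 -0.001 -1.   ] yaw 69.4 q6 -1.49 turn 0.0 shift cm [-0.03  0.02  0.24] F [-2.8 -4.2 -0.2] open 0.23
0 [ 0.486 -0.035  0.12 ] [234 181] 46.0
0.2 [ 0.474 -0.03   0.121] [235 178] 40.0
0.5 [ 0.456 -0.024  0.118] [235 175] 88.0
0.75 [ 0.442 -0.018  0.111] [235 174] 106.0
0.95 [ 0.433 -0.015  0.104] [235 174] 106.0
```

Now I'll open the jaws gently and lift straight up.

>>> drive_tool(steps=[[0,0,0.1,0,0.5],[0,0,0,0,0.55],[0,0,0,0,0.55],[0,0,0,0,0.55],[-1.5,0,0,0,0.55],[-3,0,0,0,0.55],[-4,0,0,0,0.55],[0,0,0,0,0.55]])

```text
time: 13.1
eef_pos: [0.4892, -0.0349, 0.1926]
tcp_rot: [0.126, 0.691, -0.127, 0.7]
contact_force: [1.3, -0.8, 0.5]
opening: 0.55
```

```bash
python3 -c "
from h import *
knob();go([.5377,.2543,.12],-51)"
```

```text
0 [ 0.486 -0.035  0.12 ] [234 181] 44.0
0.2 [ 0.474 -0.03   0.121] [235 178] 72.0
0.5 [ 0.456 -0.024  0.118] [235 175] 128.0
0.75 [ 0.442 -0.018  0.111] [235 174] 125.0
0.95 [ 0.433 -0.015  0.104] [235 174] 125.0
t 13.15 pos [ 0.4877 -0.0346  0.1898] down [ 0.008 -0.002 -1.   ] yaw 69.4 q6 -1.49 turn -59.6 shift cm [ 6.97 19.34 22.03] F [ 0.3 -1.2 -0.5] open 0.55
```

Run:
```python
from h import *
import pickle
for n,b in(("top",(155,165,205,215)),("scene",(305,170,360,215))):
    c=pickle.load(open(n+".pkl","rb"));f=c["frame"][b[1]:b[3],b[0]:b[2]].astype(int);k=4
    f=cv2.resize(f.astype(np.uint8),None,fx=k,fy=k,interpolation=2);g=cv2.cvtColor(f,cv2.COLOR_RGB2GRAY)
    un=lambda p:[b[0]+(p[0]+.5)/k-.5,b[1]+(p[1]+.5)/k-.5]
    for nm,m in(("white",g>160),("black",g<55)):
        nb,lab,st,_=cv2.connectedComponentsWithStats(m.astype(np.uint8))
        best=sorted(range(1,nb),key=lambda i:-st[i,4])[:2 if nm=="white" else 1]
        pts=np.argwhere(np.isin(lab,best))[:,::-1].astype(np.float32)
        print(n,nm,st[best].tolist(),np.percentile(g,[5,50,95]))
        if nm=="white":
            (ex,ey),ax,an=cv2.fitEllipse(cv2.convexHull(pts));print(" disc",ray(c,un((ex,ey)),.019).round(4),ax)
        else:
            r=cv2.boxPoints(cv2.minAreaRect(pts));P=[ray(c,un(q),.052 ).round(4)[:2].tolist() for q in r];print(" bar",P,ray(c,un(pts.mean(0)),.045).round(4))
```

```text
top white [[96, 67, 51, 67, 1733], [61, 91, 49, 59, 1231]] [ 93. 118. 169.]
 disc [0.5377 0.2572 0.019 ] (81.22811889648438, 86.01382446289062)
top black [[72, 66, 54, 76, 1078]] [ 93. 118. 169.]
 bar [[0.5594, 0.2823], [0.5661, 0.2737], [0.5094, 0.2289], [0.5027, 0.2375]] [0.5359 0.2569 0.045 ]
scene white [[69, 100, 93, 46, 2127], [6, 178, 12, 2, 23]] [ 52. 131. 168.]
 disc [0.546  0.1984 0.019 ] (71.03865051269531, 229.65261840820312)
scene black [[77, 66, 90, 60, 2803]] [ 52. 131. 168.]
 bar [[0.5419, 0.2106], [0.5096, 0.2372], [0.5653, 0.2791], [0.5954, 0.252]] [0.5463 0.2503 0.045 ]
```

>>> drive_tool(steps=[[0,0,0,-8.5,0.55],[0,0,0,-8.5,0.55],[0,0,0,-8.5,0.55],[0,0,0,-8.5,0.55],[0,0,0,-8.5,0.55],[0,0,0,-8.5,0.55],[0,0,0,-8.5,0.55],[0,0,0,0,0.55]])

```text
time: 13.95
eef_pos: [0.4847, -0.0339, 0.1848]
tcp_rot: [-0.235, 0.667, 0.236, 0.666]
contact_force: [-0.1, -0.4, -0.8]
opening: 0.548
```

```bash
python3 -c "
from h import *
go([.538,.256,.10],-51.8)"
```

```text
t 13.95 pos [ 0.4847 -0.0339  0.1848] down [-0.002  0.001 -1.   ] yaw 128.9 q6 -2.53 turn 0.7 shift cm [ 8.49 19.46 22.12] F [-0.1 -0.4 -0.8] open 0.55
```

>>> drive_tool(steps=[[0,2.4,2.7,0.7,0.55],[0,2.4,2.75,0,0.55],[0,2.4,2.75,0,0.55],[0,2.4,2.75,0,0.55],[0,2.4,2.75,0,0.55],[0,2.4,2.75,0,0.55],[0,2.5,2.8,0,0.55],[0,2.5,2.8,0,0.55],[4,0,0,0,0.55],[4,0,0,0,0.55]])

```text
time: 14.95
eef_pos: [0.5391, 0.2565, 0.1061]
tcp_rot: [-0.231, 0.667, 0.231, 0.67]
contact_force: [-0.3, 0.6, -0.9]
opening: 0.556
```

```bash
python3 -c "
from h import *
go([.538,.256,.026],-51.8)"
```

```text
t 14.95 pos [0.5391 0.2565 0.1061] down [ 0.003  0.001 -1.   ] yaw 128.1 q6 -1.96 turn -0.1 shift cm [ 8.01  0.04 -0.14] F [-0.3  0.6 -0.9] open 0.56
```

>>> drive_tool(steps=[[3,0,-0.1,0,0.55],[3,0,0,0,0.55],[1.5,0,0,0,0.55],[0.4,0,0,0,0.55],[0,0,0,0,0.55],[0,0,0,0,0],[0,0,0,0,0],[0,0,0,0,0],[0,0,0,0,0],[0,0,0,0,0]], force=50)

```text
time: 15.95
eef_pos: [0.5387, 0.2547, 0.0292]
tcp_rot: [-0.231, 0.667, 0.231, 0.669]
contact_force: [-1.4, 1.5, 6.5]
opening: 0.151
```

>>> drive_tool(steps=[[-2,0,0,0,0],[-4,0,0,0,0],[-4,0,0,0,0],[-4,0,0,0,0],[0,0,0,0,0]])

```text
time: 16.45
eef_pos: [0.5412, 0.255, 0.1743]
tcp_rot: [-0.232, 0.664, 0.231, 0.673]
contact_force: [-0.0, -0.8, -1.8]
opening: 0.152
```

```bash
python3 -c "
from h import *
go([.476,-.3043,.17],97.9)
c=snap('scene');s=readout.get_state();p=proj(c,s['eef_pos'])[0].round().astype(int);print(p)
im=c['frame'][max(0,p[1]-60):p[1]+40,p[0]-50:p[0]+50,::-1]
cv2.imwrite('pics/g.png',cv2.resize(im,None,fx=5,fy=5,interpolation=2))"
```

```text
t 16.45 pos [0.5412 0.255  0.1743] down [ 0.013  0.003 -1.   ] yaw 128.2 q6 -1.97 turn 30.3 shift cm [  0.17 -54.5  -14.16] F [-0.  -0.8 -1.8] open 0.15
[341 155]
```

View pics/g.png

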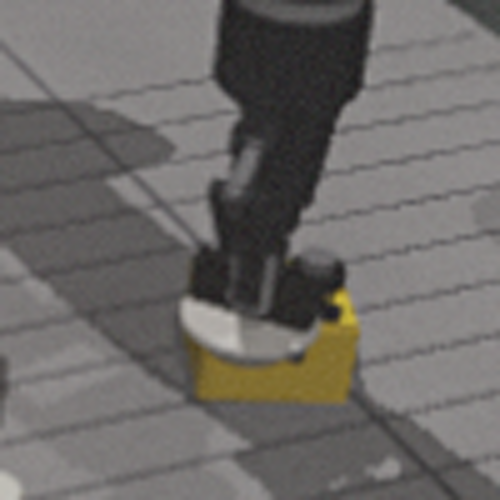

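>>> drive_tool(steps=[[-3,0,0,7.6,0],[-1,0,0,7.6,0],[0,0,0,7.6,0],[0,0,0,7.5,0],[0,-2,-0.5,0,0],[0,-3.5,-0.9,0,0],[0,-3.5,-0.9,0,0],[0,-3.5,-0.9,0,0],[0,-3.5,-0.9,0,0],[0,-3.5,-0.9,0,0]])

```text
time: 17.5
eef_pos: [0.5126, 0.0528, 0.2038]
tcp_rot: [-0.049, 0.707, 0.049, 0.703]
contact_force: [0.4, 0.0, -2.8]
opening: 0.152
```

>>> drive_tool(steps=[[0,-3.5,-0.9,0,0],[0,-3.5,-0.9,0,0],[0,-3.5,-0.9,0,0],[0,-3.5,-0.9,0,0],[0,-3.5,-0.9,0,0],[0,-3.5,-0.9,0,0],[0,-3.5,-0.9,0,0],[0,-3.5,-0.9,0,0],[0,0,0,0,0],[0,0,0,0,0]])

```text
time: 18.5
eef_pos: [0.4805, -0.2329, 0.2043]
tcp_rot: [-0.047, 0.707, 0.049, 0.704]
contact_force: [0.3, 0.2, -2.3]
opening: 0.149
```

```bash
python3 -c "
from h import *
go([.476,-.3043,.15],97.9)"
```

```text
t 18.50 pos [ 0.4805 -0.2329  0.2043] down [-0.004  0.004 -1.   ] yaw 97.8 q6 -2.35 turn -0.1 shift cm [ 5.41 -7.03 -1.41] F [ 0.3  0.2 -2.3] open 0.15
```

>>> drive_tool(steps=[[0,-2.4,-0.5,0,0],[0,-2.4,-0.5,0,0],[1.5,-2.2,-0.4,0,0],[2.5,0,0,0,0],[1.5,0,0,0,0],[0,0,0,0,0],[0,0,0,0,0],[0,0,0,0,0]])

```text
time: 19.3
eef_pos: [0.4785, -0.3043, 0.1535]
tcp_rot: [-0.05, 0.705, 0.049, 0.706]
contact_force: [0.0, -0.2, -1.5]
opening: 0.152
```

Run:
```python
from h import *
go([.476,-.3043,.15],97.9)
c=snap('scene');s=readout.get_state();T=s['eef_pos'];a=np.radians(7.9)
x0,y0=95,110;k=6
im=cv2.resize(c['frame'][y0:y0+100,x0:x0+100,::-1],None,fx=k,fy=k,interpolation=2);im2=im.copy()
z0=T[2]-.0292;th=np.linspace(0,2*np.pi,200)
def dr(P,col):
    for q in((proj(c,P)-[x0,y0]+.5)*k-.5).round().astype(int): cv2.circle(im2,tuple(int(v) for v in q),0,col,-1)
for z in(.014,.02): dr([[T[0]+.038*np.cos(t),T[1]+.038*np.sin(t),z0+z] for t in th],(0,255,255))
u=np.array([np.cos(a),np.sin(a),0]);v=np.array([-u[1],u[0],0])
for e in np.linspace(-.036,.036,60):
  for w in(-.007,.007): dr([[*(T[:2]+e*u[:2]+w*v[:2]),z0+h] for h in(.052,)],(0,0,255))
dr([[*(T[:2]+e*u[:2]),z0+.0025] for e in(-.033,.033)],(0,255,0))
H=np.array([.476,-.3043])
dr([[H[0]+.0285*np.cos(t),H[1]+.0285*np.sin(t),.09] for t in th],(255,255,0));dr([[H[0]+.044*np.cos(t),H[1]+.044*np.sin(t),.09] for t in th],(255,255,0))
cv2.imwrite('pics/hov.png',np.hstack([im[80:,100:480],im2[80:,100:480]]))
```

```text
t 19.30 pos [ 0.4785 -0.3043  0.1535] down [ 0.002 -0.001 -1.   ] yaw 98.0 q6 -2.46 turn 0.1 shift cm [ 0.34  0.03 -0.25] F [ 0.  -0.2 -1.5] open 0.15
```

View pics/hov.png

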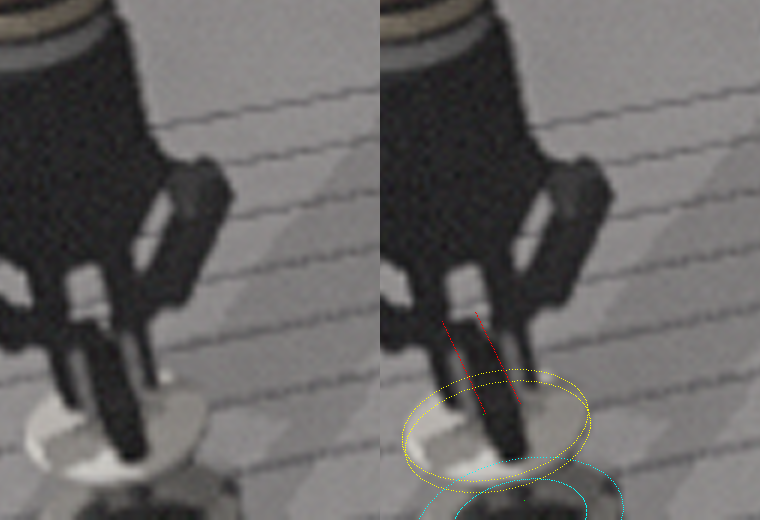

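>>> drive_tool(steps=[[1.5,0,-0.25,0,0],[1.2,0,0,0,0],[0.3,0,0,0,0],[0,0,0,0,0],[0,0,0,0,0]])

```text
time: 19.85
eef_pos: [0.4753, -0.3049, 0.1221]
tcp_rot: [-0.049, 0.705, 0.049, 0.705]
contact_force: [-0.7, 0.2, -2.0]
opening: 0.152
```

```bash
python3 -c "
from h import *
go([.476,-.3043,.105],97.9)"
```

```text
t 19.85 pos [ 0.4753 -0.3049  0.1221] down [-0.  0. -1.] yaw 97.9 q6 -2.46 turn -0.0 shift cm [1.71 0.05 0.08] F [-0.7  0.2 -2. ] open 0.15
```

>>> drive_tool(steps=[[0.3,0.05,0.05,0,0],[0.3,0,0,0,0],[0.2,0,0,0,0],[0,0,0,0,0]])

```text
time: 20.25
eef_pos: [0.4755, -0.304, 0.1138]
tcp_rot: [-0.049, 0.706, 0.049, 0.705]
contact_force: [-0.7, -0.2, -2.6]
opening: 0.152
```

>>> drive_tool(steps=[[0.3,0,0,0,0],[0.3,0,0,0,0],[0.2,0,0,0,0],[0,0,0,0,0],[0,0,0,0,0]])

```text
time: 20.75
eef_pos: [0.4757, -0.3042, 0.1061]
tcp_rot: [-0.049, 0.705, 0.049, 0.705]
contact_force: [-0.5, -1.0, -2.2]
opening: 0.154
```

>>> drive_tool(steps=[[0.1,0,0,0,0],[0.1,0,0,0,0],[0,0,0,0,0],[0,0,0,0,0]])

```text
time: 21.15
eef_pos: [0.4758, -0.3044, 0.1052]
tcp_rot: [-0.049, 0.705, 0.049, 0.705]
contact_force: [-2.9, 2.6, 4.0]
opening: 0.15
```

Seated: the force rises at TCP z 0.1052, where I expected it. Now I'll turn it clockwise by 45°.

>>> drive_tool(steps=[[0,0,0,5,0],[0,0,0,5,0],[0,0,0,5,0],[0,0,0,5,0],[0,0,0,0,0]])

```text
time: 21.65
eef_pos: [0.4766, -0.3052, 0.1052]
tcp_rot: [0.074, 0.702, -0.075, 0.704]
contact_force: [1.3, -0.1, 1.7]
opening: 0.151
```

```bash
python3 -c "
from h import *
go([.476,-.3043,.105],52.9);print(readout.get_state()['wrist_torque'])"
```

```text
t 21.65 pos [ 0.4766 -0.3052  0.1052] down [ 0.003 -0.002 -1.   ] yaw 77.9 q6 -2.11 turn 25.0 shift cm [ 0.02  0.03 -0.1 ] F [ 1.3 -0.1  1.7] open 0.15
[-0.14653347 -0.06195981 -0.11832038]
```

>>> drive_tool(steps=[[0,0,0,5,0],[0,0,0,5,0],[0,0,0,5,0],[0,0,0,5,0],[0,0,0,5,0],[0,0,0,0,0],[0,0,0,0,0],[0,0,0,0,0],[0,0,0,0,0]])

```text
time: 22.55
eef_pos: [0.4765, -0.3052, 0.1051]
tcp_rot: [0.224, 0.669, -0.225, 0.672]
contact_force: [1.2, -2.7, 3.2]
opening: 0.152
```

Run:
```python
from h import *
go([.476,-.3043,.105],52.9);knob()
f=[snap(n)['frame'] for n in('scene','top')]
cv2.imwrite('pics/fin.png',np.hstack([cv2.resize(f[0][130:230,80:280,::-1],(800,400),interpolation=2)[:, :500],cv2.resize(f[1][190:250,330:375,::-1],(300,400),interpolation=2)]))
```

```text
t 22.55 pos [ 0.4765 -0.3052  0.1051] down [ 0.002 -0.003 -1.   ] yaw 53.0 q6 -1.67 turn 0.1 shift cm [ 0.01  0.04 -0.1 ] F [ 1.2 -2.7  3.2] open 0.15
0 [ 0.486 -0.035  0.12 ] [234 181] 48.0
0.2 [ 0.474 -0.03   0.121] [235 178] 63.0
0.5 [ 0.456 -0.024  0.118] [235 175] 94.0
0.75 [ 0.442 -0.018  0.111] [235 174] 93.0
0.95 [ 0.433 -0.015  0.104] [235 174] 93.0
```

View pics/fin.png

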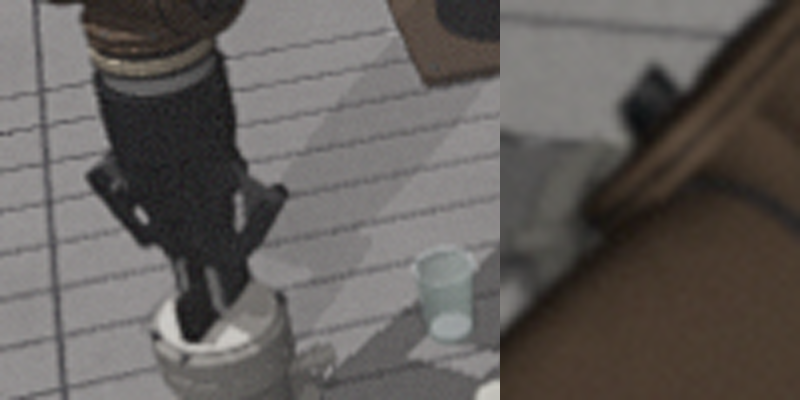

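The lid sits flush in the collar, with the bar's near end at about (190,335) pointing at the pip at (182,357). The knob is still at its "up" pixel and the beaker hasn't moved.

```bash
python3 -c "
from h import *
print(sign_off());s=readout.get_state();print(s['time'],s['eef_pos'],s['contact_force'],s['opening'])"
```

```text
the job is handed in; nothing more can be done
None
the job is handed in; nothing more can be done
```

I handed the job in at about 22.6 s of the 58 s allowed. The hand-in gives no verdict.

**Cut-out:** The first press on the test button dropped the lever. I misread the picture at the time and thought a gripper knuckle was resting on the knob. That led me to press the button two more times with the lever already down, the last one reaching about 24 N. I then pinched the knob, carried it round the pivot and released it upright. The last camera check still shows the knob at its "up" position.

**Lid:** I gripped the lid by its bar and lowered it through the notches with no contact until it seated. It bottomed at tool height 0.105 m, as expected. I then turned it 45° clockwise with no click. The last reading puts the bar at -37°, against the holder's measured +7.9°, with the axis within about 1 mm. It is fully down and was held at hand-in with the 50 N grip setting.

**Not fully checked:**
- **Pip alignment:** I only saw the near end of the bar pointing at its pip. In the top view the arm hides the lid.
- **Button:** I judged it to be out because the tool was clear of it; I did not measure it.
- **Bystanders:** I touched none knowingly and the route passed well above them. Only the beaker appears in the last picture.

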